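Centre the carved owl on its tile-topped plinth

ROBOT

A 6-joint arm with a two-finger parallel gripper is mounted at the origin on the work surface. World frame = base frame: x ahead of the robot, y to its left, z up, the work surface at z = 0. Lengths are in m, angles in rad, forces in N, time in s.
With the tool pointing down it reaches from about 0.35 to 0.725 m from the base axis. Payload 6 kg.
Tool frame: the origin (TCP) lies midway between the tips of the shut fingers; the grasp point (between the pads) lies 19 mm behind it (r.grip_depth is the distance from the TCP to the grasp point, in m); z points along the fingers, y is the line along which they close (so a half turn about z gives the same grasp; the last joint's range is limited). The gripper opens to 85 mm and grips with 20 to 120 N. Pads are 22 mm wide; open, the fingers measure 114 mm over their backs; the gripper's body (76 mm by 85 mm) begins 54 mm behind the grasp point. The pads swing forward as they close: fully open they stand 13 mm farther back than shut.
Start: joints at [-0.863, 0.04, 0.085, 0, -1.615, -0.334], TCP at [0.219, -0.559, 0.231] pointing down, gripper open.
Joint ranges: [-2.56, 2.56], [-1.29, 2.01], [-1.08, 1.49], [-3.29, 1.98], [-2.81, -0.18], [-2.99, 2.99]. Speed limits (rad/s): [2.57, 2.57, 3.01, 3.14, 3.14, 3.14].

INTERFACE

Orientations are given as [roll, pitch, yaw] about the fixed x, y, z axes, in that order (R = Rz(yaw) Ry(pitch) Rx(roll)).
In Python, from bench import r gives the robot as it stands.
- The arm moves only by the tool send_rows, never from a script. Its arguments are lists of equal length, an entry for each row: "grip": the finger opening in cm, from 0 to 8.54; "travel": the shift along the tool's x, y, z in cm, a list of three; "dr": the turn, a rotation vector about the tool's x, y, z in degrees, a list of three. In form: {"grip": [grip, ...], "travel": [[x, y, z], ...], "dr": [[wx, wy, wz], ...]}. A call has 1 to 5 rows; each row shifts and turns the commanded pose from where the row before left it, along the tool's axes as they then stand; what a row does not reach is not made up. A row lasts 1/8 s, in which the tool goes at most 62.5 mm and 10.7 degrees, less where a joint would pass 70% of its speed; a pose out of reach is approached as far as the arm can. A call is refused whole if a number of a shift passes 6.25 or a number of a turn 10.7, either way. A call with a gripper value outside its range is refused whole. The fingers move at their own pace and stop on an object; "force" is the grip in N (left out, the last holds). Time passes only in rows, so rows that do not move let the fingers close. It gives the time, the measured TCP pose, the force, the opening and the grip force at its end, in the units of the state.
- r.sense(): the state, without advancing time (a new reading comes with each control period).
- r.camera(name): name is "scene" or "side" or "wrist"; returns a dict with "image" (420x560x3 uint8, blue, green, red), "mtx" (3x3 intrinsics, pixels), "origin" and "attitude" of the camera in the world. Camera axes: x right, y down, z forward; pixel columns grow to the right and rows downward; lengths in m; the calibration is good to about 2 mm. The wrist camera is an equidistant fisheye: a pixel r from the principal point sees the ray r / f radians off the axis. A picture is of the moment at which its call begins. There is no depth.
- r.close_job(): hands the job in; it is judged then, once.
The state is a dict: "time": time; "joint_positions": joint angles; "qd": joint speeds; "effort": joint torques, N m; "tool_pos": TCP position; "tool_rot": TCP orientation; "force": force on the tool from outside, world axes, zero at the start; "moment": the same for the moment, N m; "finger_gap": finger opening in m; "gripper_force": force on a finger pad.
Only numpy, scipy, OpenCV 4.12 (cv2) and the standard library are available. Lean on these libraries where they do the work, as an engineer would, in place of code of your own. Each camera call takes 0.05 s, during which the arm holds its last target. There are 200 camera calls.

TASK

The little carved wooden owl stands loose and off to one side on its tile-topped plinth, and wants centring before it is glued down. With light fingertip taps low on its body, without gripping or lifting it, nudge it across until its foot is in the middle of the tile to within half a centimetre, still standing. Do not topple it or knock it off, leave the plinth and the other things on the counter where they are, and take your hand clear at the end.

Things in the scene. Friction and masses are not known exactly. Their poses are not given: they have to be found in the camera images.
- owl: Carved wooden owl, 60 mm tall, 50-85 g, round, loose on the plinth, facing any way (face to own -x). Origin: middle of the foot's underside, z up. Foot 30 mm in diameter, belly 44 mm from 11 to 19 mm up, neck 33 mm at 35 mm, head 35 mm. Wobbly: pushed at the belly (under 1 N) it slides and stops with the push; pushed at the head (38 mm up or higher) it tips instead of sliding.
- tile_middle (a point): The middle of the white tile's upper face, 44 mm above the counter; x and y axes along the tile's square sides, z up. The owl's foot belongs here.
- plinth: The owl's plinth: dark wooden block 80 x 80 x 36 mm with a white ceramic tile 70 x 70 x 8 mm fixed on top (44 mm in all), about 0.3 kg, standing loose on the counter. Origin: middle of the underside; x and y along its sides.
- clamp: Orange hard-plastic spring clamp lying flat, 120 mm long, 90 mm over its handles, 26 mm high. Bystander. Origin under its pivot; jaws to +x.
- glue: White plastic glue bottle with a pointed nozzle, standing, 47 mm in diameter, 119 mm tall. Bystander. Origin: middle of the underside.
- wrench_long: Steel double open-end wrench lying flat, 187 mm long, 32 mm wide, 7 mm thick, along its own x. Bystander. Origin under its middle.
- wrench_short: Steel double open-end wrench lying flat, 157 mm long, 32 mm wide, 7 mm thick, along its own x. Bystander. Origin under its middle.
- sanding_block: Cork sanding block 66 x 112 x 29 mm, long side along its own y. Bystander. Origin: middle of the underside.
- tile_offcut: White ceramic tile offcut lying flat, L-shaped, 100 x 90 mm, 8 mm thick. Bystander. Origin on the underside, in the middle of its 100 x 50 mm limb.
- pencil: Flat carpenter's pencil lying along its own x, 173 mm long, 14 mm wide, 8 mm thick. Bystander. Origin: under the middle of its shaft.
There are look-alikes about, which are no part of the job. Of the things shaped like the owl, the wooden one is meant.

How it is judged:
By the outcome, as a careful person would: the job done as asked, in the order asked, and still so for the second after the job is handed in, with the robot touching nothing.
It also fails if it takes over 48 s, if anything falls off the work surface, if the arm or the gripper's body presses on something with over 40 N, if the wrist force passes 120 N, or if a joint passes its speed limit or range.

## Working session

There is one attempt and no reset: what is moved stays moved. The work goes in short steps, Python scripts to look and compute and a tool call to move; the robot and the scene stay as the last step left them, time stands still between calls to the robot, and variables do not carry over. Pictures are saved under pics/ and viewed, at most 10 in all, crops included, and the job is handed in when it is done.

Besides the shell and the picture viewer there is one more tool, called after ">>>" by a JSON object that holds its "name" and its "arguments". send_rows: Moves the arm, as the interface text tells. Its arguments: {"type":"object","properties":{"grip":{"type":"array"},"travel":{"type":"array"},"dr":{"type":"array"},"force":{"type":"number"}},"required":["grip","travel","dr"]}

```bash
mkdir -p pics
cat > h.py <<'E'
import numpy as np,cv2
from bench import r
from scipy.spatial.transform import Rotation as R
def att(c):
    a=np.array(c["attitude"],float)
    if a.shape==(3,3): return a
    return R.from_euler('xyz',a).as_matrix()
def ray(c,u,v,fish=False):
    m=np.array(c["mtx"]);x=(u-m[0,2])/m[0,0];y=(v-m[1,2])/m[1,1]
    if fish:
        t=np.hypot(x,y);s=np.sin(t)/max(t,1e-9);d=np.array([x*s,y*s,np.cos(t)])
    else: d=np.array([x,y,1.])
    return np.array(c["origin"]),att(c)@d
def onz(c,u,v,z,fish=False):
    o,d=ray(c,u,v,fish);return o+d*(z-o[2])/d[2]
def proj(c,p,fish=False):
    q=att(c).T@(np.array(p)-np.array(c["origin"]));m=np.array(c["mtx"])
    if fish:
        rr=np.hypot(q[0],q[1]);t=np.arctan2(rr,q[2]);x,y=q[0]/rr*t,q[1]/rr*t
    else: x,y=q[:2]/q[2]
    return m[0,0]*x+m[0,2],m[1,1]*y+m[1,2]
E
python3 - <<'E'
from h import *
import pickle
ims=[]
D={}
for n in("scene","side","wrist"):
    c=r.camera(n);D[n]=c;print(n,c["origin"],np.round(np.array(c["mtx"]).ravel(),1),np.array(c["attitude"]).round(3).tolist());ims.append(c["image"])
pickle.dump(D,open("c0.pkl","wb"))
cv2.imwrite("pics/a.png",ims[0]);cv2.imwrite("pics/b.png",np.vstack([np.hstack(ims[1:])])[:, :] if 0 else cv2.resize(np.hstack(ims[1:]),(800,300)))
print(r.sense())
E
```

```text
scene [0.99848864 0.36639616 0.83023618] [530.9   0.  285.7   0.  530.9 216.3   0.    0.    1. ] [-2.479, 0.005, 2.351]
side [ 0.52922876 -0.56496283  0.64596833] [398.6   0.  275.9   0.  398.6 212.1   0.    0.    1. ] [-2.408, -0.021, -0.007]
wrist [ 0.14238193 -0.58805647  0.37304341] [325.2   0.  279.4   0.  325.2 206.9   0.    0.    1. ] [2.818, -0.001, 1.945]
{'time': 0.15, 'joint_positions': array([-8.63296726e-01,  4.07076625e-02,  8.40517294e-02, -3.20962580e-04,
       -1.61547740e+00, -3.33752316e-01]), 'qd': array([-0.00064315, -0.00199501,  0.00329918,  0.00016126, -0.00035267,
       -0.00139547]), 'effort': array([-2.84537215e-03, -3.68617201e+01,  3.47690105e+01,  6.93613887e+00,
       -4.45927508e-03,  1.16464014e-05]), 'tool_pos': array([ 0.21906227, -0.55832273,  0.23049846]), 'tool_rot': array([ 3.14022438e+00, -1.35021980e-04, -2.76783115e+00]), 'force': array([0.16362329, 0.43225666, 0.32437264]), 'moment': array([0.06144176, 0.00900483, 0.01167017]), 'gripper_force': 0.0, 'finger_gap': 0.0852958145711076}
```

View pics/a.png

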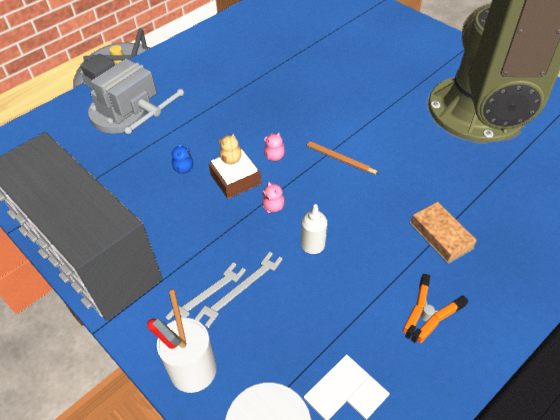

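View pics/b.png

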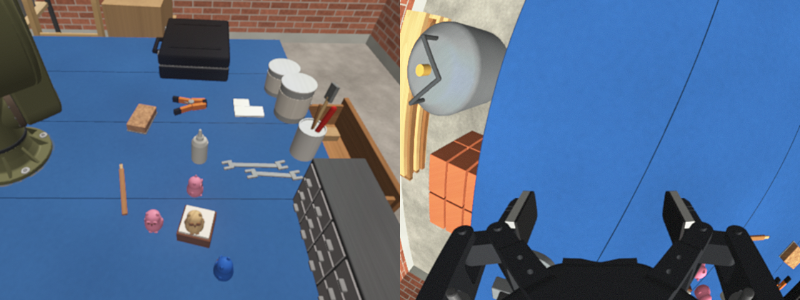

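The owl shapes in the scene view are wooden/tan at (230,150) on the white-topped block, pink at (274,146) and (273,198), and blue at (181,158). The tan one on the plinth fits the description, so I'll confirm it in an enlarged crop and measure.

```bash
cat > meas.py <<'E'
from h import *
def tile_owl(c,box):
    x0,y0,x1,y1=box
    im=c["image"][y0:y1,x0:x1];hsv=cv2.cvtColor(im,cv2.COLOR_BGR2HSV)
    w=((hsv[...,1]<60)&(hsv[...,2]>150)).astype(np.uint8)
    o=((hsv[...,0]>10)&(hsv[...,0]<30)&(hsv[...,1]>70)&(hsv[...,2]>110)).astype(np.uint8)
    def big(m):
        n,l,s,_=cv2.connectedComponentsWithStats(m)
        return (l==1+np.argmax(s[1:,4])).astype(np.uint8)
    return big(w),big(o)
E
python3 - <<'E'
from meas import *
import pickle
D=pickle.load(open("c0.pkl","rb"))
out=[]
for n,b in(("scene",(200,125,270,200)),("side",(240,280,310,350))):
    c=D[n];w,o=tile_owl(c,b)
    # tile top: hull of white and points
    pts=cv2.findNonZero(w).reshape(-1,2)+b[:2]
    P=np.array([onz(c,u,v,.044)[:2] for u,v in pts])
    q=cv2.minAreaRect((P*1000).astype(np.float32));print(n,"tile",q)
    ys,xs=np.nonzero(o);print("owl px",xs.min()+b[0],xs.max()+b[0],ys.min()+b[1],ys.max()+b[1],xs.mean()+b[0],ys.mean()+b[1])
    print(" owl centroid at z=.069",onz(c,xs.mean()+b[0],ys.mean()+b[1],.071))
    im=c["image"][b[1]:b[3],b[0]:b[2]]
    out.append(cv2.resize(im,(400,400),interpolation=cv2.INTER_CUBIC))
cv2.imwrite("pics/c.png",np.hstack(out))
E
```

```text
scene tile ((545.0848999023438, -234.96994018554688), (77.40328979492188, 72.08687591552734), 75.5379638671875)
owl px 219 240 134 163 229.61836734693878 149.5448979591837
 owl centroid at z=.069 [ 0.53792287 -0.25373118  0.071     ]
side tile ((543.56884765625, -239.47647094726562), (73.44808959960938, 72.40948486328125), 75.95620727539062)
owl px 259 285 295 328 271.8671875 310.7703125
 owl centroid at z=.069 [ 0.53706401 -0.25743306  0.071     ]
```

View pics/c.png

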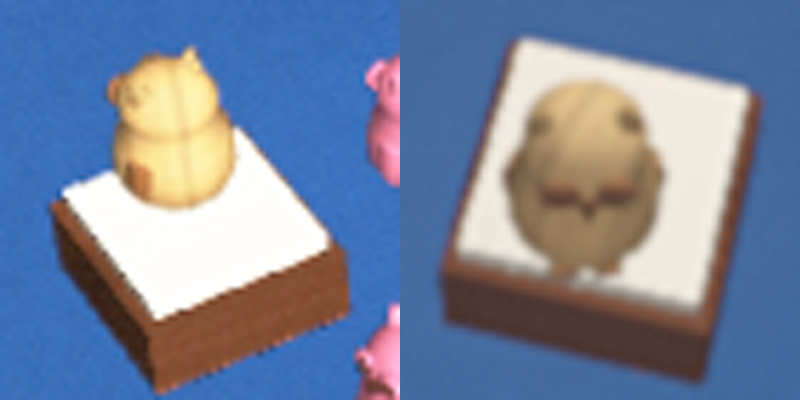

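The crop confirms it: the tan wooden owl stands off-centre on the white tile of the dark block, at scene (230,150) and side (272,311). Next I'll go to a close look from above with the wrist camera.

```bash
cat > go.py <<'E'
from h import *
def go(p,rpy):
    s=r.sense();A=R.from_euler('xyz',s["tool_rot"]);B=R.from_euler('xyz',rpy)
    print("t",s["time"],"travel(tool axes now, cm)",(A.inv().apply(np.array(p)-s["tool_pos"])*100).round(2),"dr deg",np.degrees((A.inv()*B).as_rotvec()).round(1),"pos",s["tool_pos"].round(4),"F",s["force"].round(2))
E
python3 - <<'E'
from go import *
import pickle
D=pickle.load(open("c0.pkl","rb"));c=D["scene"]
for n,u,v in(("pinkA",274,146),("pinkB",273,198),("blue",181,158)): print(n,onz(c,u,v,.025).round(3))
go([.55,-.23,.21],[np.pi,0,np.radians(-110)])
E
```

```text
pinkA [ 0.436 -0.231  0.025]
pinkB [ 0.54  -0.129  0.025]
blue [ 0.598 -0.346  0.025]
t 0.15 travel(tool axes now, cm) [-42.8   18.48   2.07] dr deg [  0.1   0.  -48.6] pos [ 0.2191 -0.5583  0.2305] F [0.16 0.43 0.32]
```

>>> {"name": "send_rows", "arguments": {"grip": [8.5,8.5,8.5,8.5], "travel": [[-5.35,2.3,0.2],[-5.35,2.3,0.2],[-5.35,2.3,0.2],[-5.35,2.3,0.2]], "dr": [[0,0,0],[0,0,0],[0,0,0],[0,0,0]]}}

```text
time: 0.65
tool_pos: [0.3857, -0.3932, 0.223]
tool_rot: [3.141, 0.0, -2.768]
force: [0.5, -1.8, -0.7]
finger_gap: 0.085
gripper_force: 0.0
```

>>> {"name": "send_rows", "arguments": {"grip": [8.5,8.5,8.5,8.5], "travel": [[-5.35,2.3,0.2],[-5.35,2.3,0.2],[-5.35,2.3,0.2],[-5.35,2.3,0.2]], "dr": [[0,0,0],[0,0,0],[0,0,0],[0,0,0]]}}

```text
time: 1.15
tool_pos: [0.5514, -0.2293, 0.2151]
tool_rot: [3.141, -0.0, -2.768]
force: [0.9, -0.6, -0.2]
finger_gap: 0.085
gripper_force: 0.0
```

>>> {"name": "send_rows", "arguments": {"grip": [8.5,8.5,8.5,8.5,8.5], "travel": [[0,0,0],[0,0,0],[0,0,0],[0,0,0],[0,0,0]], "dr": [[0,0,-10],[0,0,-10],[0,0,-10],[0,0,-10],[0,0,-8.6]]}}

```text
time: 1.78
tool_pos: [0.5503, -0.2308, 0.2148]
tool_rot: [3.141, 0.0, -1.914]
force: [-0.4, -0.8, 0.4]
finger_gap: 0.0851
gripper_force: 0.0
```

>>> {"name": "send_rows", "arguments": {"grip": [8.5,8.5], "travel": [[0,0,0],[0,0,0]], "dr": [[0,0,0],[0,0,0]]}}

```text
time: 2.02
tool_pos: [0.5503, -0.2309, 0.2151]
tool_rot: [3.141, 0.0, -1.922]
force: [0.5, -0.4, 0.1]
finger_gap: 0.0854
gripper_force: 0.0
```

Run:
```python
from go import *
import pickle
c=r.camera("wrist");pickle.dump(c,open("c1.pkl","wb"));cv2.imwrite("pics/d.png",c["image"])
print(proj(c,[.543,-.239,.044],True))
go([.55,-.23,.21],[np.pi,0,np.radians(-110)])
```

```text
(np.float64(282.9890233513812), np.float64(174.8419725500072))
t 2.075 travel(tool axes now, cm) [-0.08  0.06  0.51] dr deg [ 0.   0.  -0.1] pos [ 0.5503 -0.231   0.2151] F [-0.1  -0.59 -0.34]
```

View pics/d.png

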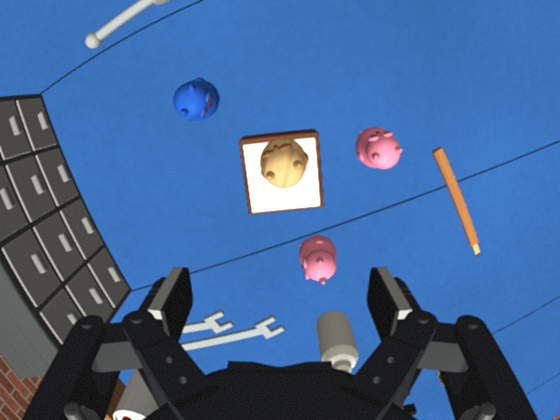

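The wrist view shows the tile spanning about (241–323, 135–213) with the owl at (284,163). It sits toward the upper edge, with clear space around it. Measuring now.

```bash
cat > wm.py <<'E'
from meas import *
from scipy.optimize import least_squares
def wm(c,save=None,K=6):
    u,v=proj(c,[.544,-.238,.06],True);h=65
    b=(int(u-h),max(0,int(v-h)),int(u+h),int(v+h));w,o=tile_owl(c,b)
    px=(cv2.findNonZero(w).reshape(-1,2)+b[:2])
    P=np.array([onz(c,x,y,.044,True)[:2] for x,y in px])*1000
    T=cv2.minAreaRect(P.astype(np.float32))
    cn,_=cv2.findContours(o,cv2.RETR_EXTERNAL,cv2.CHAIN_APPROX_NONE);cp=max(cn,key=len).reshape(-1,2)+b[:2]
    Q=np.array([onz(c,x,y,.059,True)[:2] for x,y in cp])*1000
    # circle of r=22, robust
    f=lambda p:np.hypot(Q[:,0]-p[0],Q[:,1]-p[1])-22
    s=least_squares(f,Q.mean(0),loss='soft_l1',f_scale=.7)
    cen=cv2.minEnclosingCircle(Q.astype(np.float32))
    print("tile",np.round(T[0],1),np.round(T[1],1),round(T[2],1),"owl belly",s.x.round(1),"res",np.abs(f(s.x)).mean().round(2),"enc",np.round(cen[0],1),round(cen[1],1))
    m=np.array(T[0])-s.x;print("to go mm",m.round(1),"dist",np.hypot(*m).round(1),"dir deg",np.degrees(np.arctan2(m[1],m[0])).round(1))
    if save: cv2.imwrite(save,cv2.resize(c["image"][b[1]:b[3],b[0]:b[2]],None,fx=4,fy=4,interpolation=cv2.INTER_CUBIC))
    ob=R.from_matrix(att(c)).as_matrix()
    o_,d_=ray(c,*proj(c,[*(s.x/1000),.059],True),True);print("view tilt",(d_/abs(d_[2])).round(3))
    return np.array(T[0]),s.x
E
python3 - <<'E'
from wm import *
import pickle
wm(pickle.load(open("c1.pkl","rb")),"pics/e.png")
E
```

```text
tile [ 544.1 -238.5] [71.7 70.8] 75.9 owl belly [ 536.1 -257.1] res 7.88 enc [ 538.1 -260.7] 39.2
to go mm [ 8.  18.5] dist 20.2 dir deg 66.6
view tilt [ 0.048  0.17  -1.   ]
```

View pics/e.png

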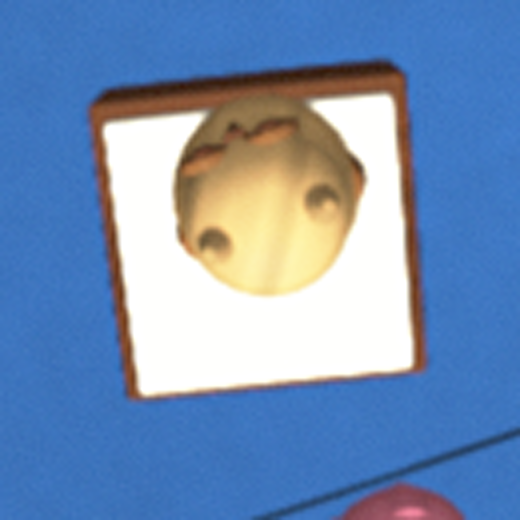

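```bash
sed -i 's/hsv\[...,0\]>10)/hsv[...,0]>13)/; s/hsv\[...,2\]>110)/hsv[...,2]>95)/' meas.py
python3 - <<'E'
from wm import *
import pickle
c=pickle.load(open("c1.pkl","rb"))
T,_=wm(c)
u,v=proj(c,[.544,-.238,.06],True);b=(int(u-65),max(0,int(v-65)))
p=onz(c,b[0]+268/4-.4,b[1]+190/4-.4,.059,True)*1000;print("by eye",p.round(1))
E
```

```text
tile [ 544.1 -238.5] [71.7 70.8] 75.9 owl belly [ 537.6 -252.7] res 1.34 enc [ 538.4 -253.5] 23.9
to go mm [ 6.5 14.2] dist 15.6 dir deg 65.5
view tilt [ 0.053  0.184 -1.   ]
by eye [ 537.  -254.5   59. ]
```

>>> {"name": "send_rows", "arguments": {"grip": [0,0,0,0,0], "travel": [[1.7,0,0],[1.7,0,0],[1.7,0,0],[1.7,0,0],[1.6,0,0]], "dr": [[0,0,4],[0,0,0],[0,0,0],[0,0,0],[0,0,0]]}}

```text
time: 2.7
tool_pos: [0.5167, -0.3093, 0.2153]
tool_rot: [3.142, 0.0, -1.99]
force: [-0.1, 0.1, -0.7]
finger_gap: 0.0003
gripper_force: 0.0
```

Run:
```python
from go import *
go([.5134,-.307,.056],[np.pi,0,np.radians(-114)]);print(r.sense()["finger_gap"])
```

```text
t 2.7 travel(tool axes now, cm) [-0.07  0.4  15.93] dr deg [0. 0. 0.] pos [ 0.5167 -0.3093  0.2153] F [-0.14  0.14 -0.65]
0.0003084970271029124
```

>>> {"name": "send_rows", "arguments": {"grip": [0,0,0,0,0], "travel": [[0,0.4,3.5],[0,0,4],[0,0,4],[0,0,3],[0,0,1.5]], "dr": [[0,0,0],[0,0,0],[0,0,0],[0,0,0],[0,0,0]]}}

```text
time: 3.32
tool_pos: [0.5126, -0.3067, 0.0533]
tool_rot: [3.139, -0.0, -1.99]
force: [1.1, -0.2, 0.2]
finger_gap: -0.0004
gripper_force: 0.0
```

>>> {"name": "send_rows", "arguments": {"grip": [0,0], "travel": [[0,0,0],[0,0,0]], "dr": [[0,0,0],[0,0,0]]}}

```text
time: 3.58
tool_pos: [0.5145, -0.3071, 0.0571]
tool_rot: [-3.139, -0.0, -1.989]
force: [0.4, 0.4, 0.3]
finger_gap: -0.0001
gripper_force: 0.0
```

Run:
```python
from go import *
import pickle
go([.5134,-.307,.056],[np.pi,0,np.radians(-114)])
c=r.camera("wrist");s=r.camera("side");pickle.dump((c,s),open("c2.pkl","wb"))
u,v=map(int,proj(s,[.535,-.27,.06]))
cv2.imwrite("pics/f.png",np.hstack([c["image"][:400,80:480],cv2.resize(s["image"][v-45:v+45,u-45:u+45],(400,400),interpolation=2)]))
print(u,v)
```

```text
t 3.575 travel(tool axes now, cm) [0.04 0.1  0.11] dr deg [-0.1 -0.   0. ] pos [ 0.5145 -0.3071  0.0571] F [0.41 0.43 0.28]
270 321
```

View pics/f.png

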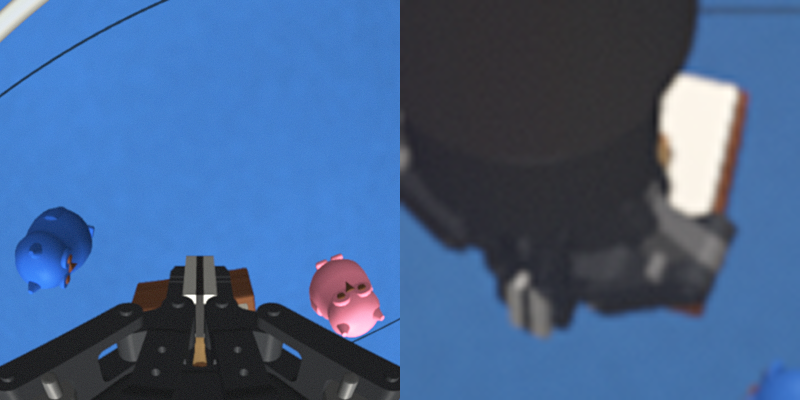

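The wrist view shows the shut fingers at about (200,300), with a glimpse of the owl behind them. The side view is blocked by the hand, so I'll use the scene camera for the owl. Next I'll lower slightly and tilt the tips forward so contact stays on the belly.

>>> {"name": "send_rows", "arguments": {"grip": [0,0,0], "travel": [[0,0.05,0.4],[0,0,0],[0,0,0]], "dr": [[0,-4,0],[0,-4,0],[0,0,0]]}}

```text
time: 4.05
tool_pos: [0.5135, -0.3074, 0.0525]
tool_rot: [-3.14, 0.14, -1.991]
force: [0.6, 0.1, -0.4]
finger_gap: 0.0
gripper_force: 0.0
```

>>> {"name": "send_rows", "arguments": {"grip": [0,0,0,0,0], "travel": [[-0.45,0,0.06],[-0.45,0,0.06],[-0.4,0,0.06],[-0.3,0,0.04],[0,0,0]], "dr": [[0,0,0],[0,0,0],[0,0,0],[0,0,0],[0,0,0]]}}

```text
time: 4.68
tool_pos: [0.5199, -0.2912, 0.0513]
tool_rot: [3.141, 0.14, -1.989]
force: [-0.1, 0.3, 0.5]
finger_gap: -0.0001
gripper_force: 0.0
```

```bash
cat > sc.py <<'E'
from go import *
from meas import *
import pickle
def sc(c):
    b=(205,125,270,172);w,o=tile_owl(c,b);y,x=np.nonzero(o)
    x=x+b[0];y=y+b[1];return x,y
def report(save=None):
    s=r.sense();d=np.array([np.cos(np.radians(66)),np.sin(np.radians(66))])
    print("t",s["time"],"pos",s["tool_pos"].round(4),"rot",s["tool_rot"].round(3),"F",s["force"].round(2),"front of TCP along d from owl0 (mm)",((s["tool_pos"][:2]-[.5372,-.254])@d*1000).round(1),"lat",((s["tool_pos"][:2]-[.5372,-.254])@[-d[1],d[0]]*1000).round(1))
    c0=pickle.load(open("c0.pkl","rb"))["scene"];c=r.camera("scene")
    f=lambda k:(lambda xy:onz(k,xy[0].mean(),xy[1].mean(),.071)[:2]*1000)(sc(k))
    a,e=f(c0),f(c);x,y=sc(c);print("owl moved mm",(e-a).round(1),"px",x.min(),x.max(),y.min(),y.max(),len(x),len(sc(c0)[0]))
    if save: cv2.imwrite(save,cv2.resize(c["image"][110:210,190:290],(600,600),interpolation=2))
E
python3 -c "from sc import *;report('pics/g.png')"
```

```text
t 4.675 pos [ 0.5199 -0.2912  0.0513] rot [ 3.141  0.14  -1.989] F [-0.11  0.29  0.5 ] front of TCP along d from owl0 (mm) -41.0 lat 0.7
owl moved mm [-0.3 -0.5] px 220 240 134 163 470 468
```

View pics/g.png

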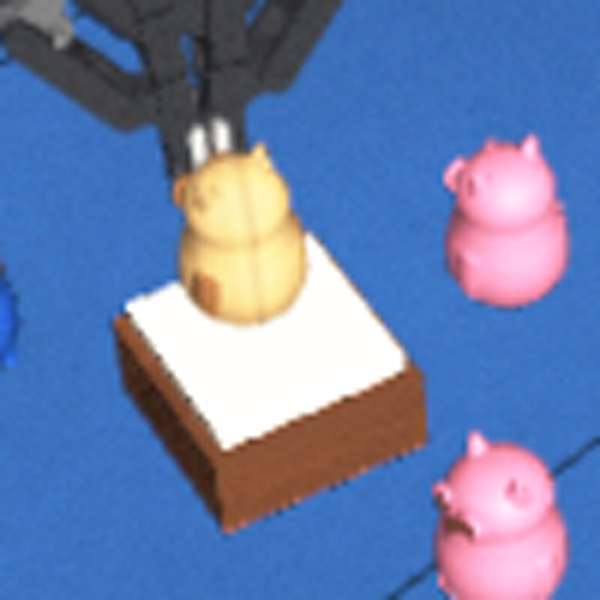

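The hand is directly behind the owl, which is at crop (245,235) and hasn't moved. I'll advance slowly.

>>> {"name": "send_rows", "arguments": {"grip": [0,0,0,0,0], "travel": [[-0.2,0,0.03],[-0.2,0,0.03],[-0.2,0,0.03],[-0.2,0,0.03],[-0.2,0,0.02]], "dr": [[0,0,0],[0,0,0],[0,0,0],[0,0,0],[0,0,0]]}}

```text
time: 5.35
tool_pos: [0.5239, -0.2823, 0.0513]
tool_rot: [3.141, 0.14, -1.989]
force: [-0.3, -1.2, -0.7]
finger_gap: -0.0004
gripper_force: 0.2
```

>>> {"name": "send_rows", "arguments": {"grip": [0,0,0,0,0], "travel": [[-0.2,0,0.03],[-0.2,0,0.03],[-0.2,0,0.03],[-0.1,0,0.01],[0,0,0]], "dr": [[0,0,0],[0,0,0],[0,0,0],[0,0,0],[0,0,0]]}}

```text
time: 5.98
tool_pos: [0.5268, -0.2758, 0.0513]
tool_rot: [3.141, 0.14, -1.989]
force: [-0.1, 0.6, -0.4]
finger_gap: -0.0001
gripper_force: 0.0
```

```bash
python3 -c "from sc import *;report()"
```

```text
t 5.975 pos [ 0.5268 -0.2758  0.0513] rot [ 3.141  0.14  -1.989] F [-0.05  0.65 -0.36] front of TCP along d from owl0 (mm) -24.1 lat 0.7
owl moved mm [3.3 7.7] px 221 242 137 166 467 468
```

>>> {"name": "send_rows", "arguments": {"grip": [0,0,0,0,0], "travel": [[-0.15,0,0.02],[-0.15,0,0.02],[-0.15,0,0.02],[-0.15,0,0.02],[0,0,0]], "dr": [[0,0,0],[0,0,0],[0,0,0],[0,0,0],[0,0,0]]}}

```text
time: 6.65
tool_pos: [0.5293, -0.2702, 0.0513]
tool_rot: [3.142, 0.14, -1.989]
force: [-0.4, 0.5, 0.8]
finger_gap: -0.0
gripper_force: 0.0
```

```bash
python3 -c "from sc import *;report()"
```

```text
t 6.65 pos [ 0.5293 -0.2702  0.0513] rot [ 3.142  0.14  -1.989] F [-0.42  0.45  0.8 ] front of TCP along d from owl0 (mm) -18.0 lat 0.7
owl moved mm [ 5.5 13.4] px 222 243 139 168 470 468
```

>>> {"name": "send_rows", "arguments": {"grip": [0,0,0,0,0], "travel": [[0.5,0,-0.07],[1.5,0,-0.21],[2,0,-0.28],[0,0,0],[0,0,-4]], "dr": [[0,0,0],[0,0,0],[0,0,0],[0,8,0],[0,0,0]]}}

```text
time: 7.32
tool_pos: [0.5096, -0.3067, 0.0867]
tool_rot: [3.132, -0.003, -1.989]
force: [0.2, 0.2, 0.2]
finger_gap: 0.0003
gripper_force: 0.0
```

>>> {"name": "send_rows", "arguments": {"grip": [0,0,0,0,0], "travel": [[0,0,-6],[0,0,-6],[-4.2,0,0],[-4.2,0,0],[0,0,0]], "dr": [[0,0,0],[0,0,0],[0,0,0],[0,0,0],[0,0,0]]}}

```text
time: 7.95
tool_pos: [0.5474, -0.2297, 0.2112]
tool_rot: [3.141, 0.0, -1.987]
force: [-0.0, -0.5, -1.2]
finger_gap: -0.0
gripper_force: 0.0
```

>>> {"name": "send_rows", "arguments": {"grip": [0,0], "travel": [[0,0,0],[0,0,0]], "dr": [[0,0,0],[0,0,0]]}}

```text
time: 8.2
tool_pos: [0.5465, -0.2317, 0.2113]
tool_rot: [3.141, -0.0, -1.991]
force: [-0.7, 0.2, -0.1]
finger_gap: -0.0
gripper_force: 0.0
```

Run:
```python
from wm import *
from sc import report
import pickle
c=r.camera("wrist");pickle.dump(c,open("c3.pkl","wb"))
u,v=proj(c,[.544,-.238,.06],True);print("crop origin",int(u-65),max(0,int(v-65)))
wm(c,"pics/i.png");report()
```

```text
crop origin 213 118
tile [ 544.  -238.5] [71.7 71. ] 75.8 owl belly [ 543.8 -239. ] res 1.21 enc [ 543.8 -238.7] 24.8
to go mm [0.3 0.5] dist 0.6 dir deg 64.3
view tilt [ 0.105  0.228 -1.   ]
t 8.25 pos [ 0.5465 -0.2316  0.2113] rot [ 3.141 -0.    -1.991] F [ 0.56 -0.07  0.57] front of TCP along d from owl0 (mm) 24.2 lat 0.6
owl moved mm [ 5.8 13.9] px 222 243 139 168 466 468
```

View pics/i.png

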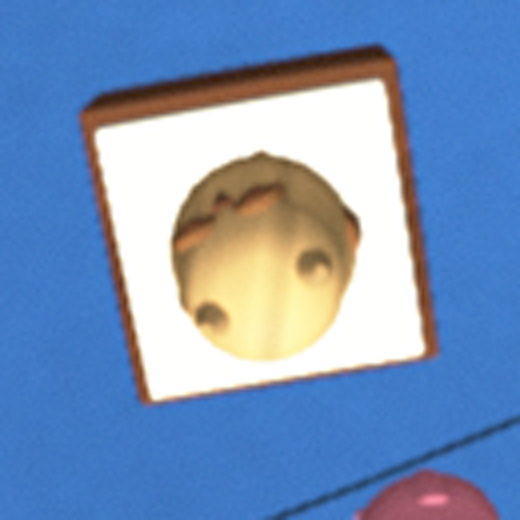

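Run:
```python
from wm import *
import pickle
for f,b,L,Rr,top in(("c1.pkl",None,175,360,97),("c3.pkl",(213,118),172,356,157)):
    c=pickle.load(open(f,"rb"))
    if b is None:
        u,v=proj(c,[.544,-.238,.06],True);b=(int(u-65),max(0,int(v-65)))
    g=lambda x,y,z=.059:onz(c,b[0]+x/4-.4,b[1]+y/4-.4,z,True)[:2]*1000
    cx=(L+Rr)/2
    t=g(cx,top);up=g(cx,top)-g(cx,top+40);up/=np.linalg.norm(up)
    print("from top edge",(t-22*up).round(1),"width",np.linalg.norm(g(L,top+92)-g(Rr,top+92)).round(1))
```

```text
from top edge [ 537.1 -254.4] width 43.1
from top edge [ 542.9 -240.4] width 43.0
```

The owl stands upright with its belly centre about 1–2 mm from the tile middle. I'll take the hand clear and run a final check from the side camera.

>>> {"name": "send_rows", "arguments": {"grip": [0,0,0,0,0], "travel": [[0,0,-3],[0,5,0],[0,5,0],[0,5,0],[0,5,0]], "dr": [[0,0,0],[0,0,0],[0,0,0],[0,0,0],[0,0,0]]}}

```text
time: 8.93
tool_pos: [0.3626, -0.1494, 0.2414]
tool_rot: [-3.141, 0.0, -1.991]
force: [-1.1, 0.8, 1.7]
finger_gap: -0.0001
gripper_force: 0.0
```

>>> {"name": "send_rows", "arguments": {"grip": [0,0,0], "travel": [[0,0,0],[0,0,0],[0,0,0]], "dr": [[0,0,0],[0,0,0],[0,0,0]]}}

```text
time: 9.3
tool_pos: [0.3646, -0.1495, 0.2408]
tool_rot: [3.14, -0.001, -1.99]
force: [-0.4, -0.5, -0.6]
finger_gap: -0.0
gripper_force: 0.0
```

Run:
```python
from sc import *
report()
c=r.camera("side");c0=pickle.load(open("c0.pkl","rb"))["side"];b=(240,275,310,350);R_=[]
for k in(c0,c):
    w,o=tile_owl(k,b);y,x=np.nonzero(o);R_.append(onz(k,x.mean()+b[0],y.mean()+b[1],.071)[:2]*1000)
    P=np.array([onz(k,u,v,.044)[:2] for u,v in cv2.findNonZero(w).reshape(-1,2)+b[:2]])*1000
    q=cv2.minAreaRect(P.astype(np.float32));print("tile",q)
print("side moved",R_[1]-R_[0])
cv2.imwrite("pics/j.png",np.hstack([cv2.resize(r.camera("scene")["image"],(400,300)),cv2.resize(c["image"][270:350,235:315],(400,300))]))
```

```text
t 9.3 pos [ 0.3646 -0.1495  0.2408] rot [ 3.14e+00 -1.00e-03 -1.99e+00] F [-0.37 -0.51 -0.58] front of TCP along d from owl0 (mm) 25.2 lat 200.2
owl moved mm [ 5.7 13.9] px 222 243 139 168 470 468
tile ((543.56884765625, -239.47647094726562), (73.44808959960938, 72.40948486328125), 75.95620727539062)
tile ((544.5288696289062, -236.11729431152344), (82.9051513671875, 72.62104797363281), 75.98035430908203)
side moved [ 5.39371471 13.9344299 ]
```

View pics/j.png

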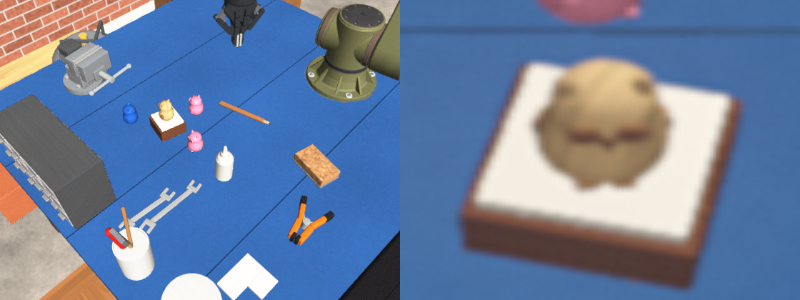

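The owl stands upright on the tile about 1.7 mm from its middle, and the views agree. The plinth and bystanders have not moved and the hand is clear, so I'm handing in.

```bash
python3 -c "from bench import r;print(r.close_job())"
```

```text
the job is handed in; nothing more can be done
None
```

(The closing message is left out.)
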